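Fit a new separation pad into a printer's paper-feed unit

ROBOT

A 6-joint arm with a two-finger parallel gripper is mounted at the origin on the work surface. World frame = base frame: x ahead of the robot, y to its left, z up, the work surface at z = 0. Lengths are in mm, angles in rad, forces in N, time in s.
With the tool pointing down it reaches from about 250 to 775 mm from the base axis. Payload 4 kg.
Tool frame: the origin (TCP) lies on the centre line of the jaws, within the pads' length; the fingertips stand 25 mm ahead of it and the grasp point (between the pads) lies 6 mm ahead of it; z points along the fingers, y is the line along which they close (so a half turn about z gives the same grasp; the last joint's range is limited). The gripper opens to 94 mm and grips with 3 to 60 N. Pads are 16 mm wide; open, the fingers measure 119 mm over their backs; the gripper's body (75 mm by 177 mm) begins 78 mm behind the grasp point.
Start: joints at [-1.29, 0.087, 1.371, -0, 1.684, -0.103], TCP at [205.944, -510.005, 230.506] pointing down, gripper open.
Joint ranges: [-3.1, 3.1], [-0.76, 2.03], [0.27, 2.55], [-1.08, 4.22], [0.17, 2.65], [-2.57, 2.57]. Speed limits (rad/s): [2.79, 2.79, 3.14, 3.14, 3.14, 3.14].

INTERFACE

Orientations are given as a 3x3 rotation matrix whose columns are the frame's x, y, z axes.
In Python, from rig import arm gives the robot as it stands.
- The arm moves only by the shell command python3 -m inch 'ROWS' [FORCE]. ROWS is text: rows parted by semicolons, each of 5 numbers parted by spaces: the shift along the tool's x, y, z each as a share of 50 mm, from -1 to 1, then the turn about the tool's z as a share of 5 degrees, from -1 to 1, then the gripper command: -1 is shut, 1 is fully open, values between are in proportion. In form: dx dy dz twist fingers; .... A call has 1 to 8 rows; each row shifts and turns the commanded pose from where the row before left it, along the tool's axes as they then stand; what a row does not reach is not made up. A row lasts 1/10 s, in which the tool goes at most 50 mm and 8.59 degrees, less where a joint would pass 70% of its speed; a pose out of reach is approached as far as the arm can. A call with a number of a shift or a turn outside -1 to 1 is refused whole. A call with a gripper value outside its range is refused whole. The fingers move at their own pace and stop on an object; FORCE is the grip in N (left out, the last holds). Time passes only in rows, so rows that do not move let the fingers close. It gives the time, the measured TCP pose, the force, the opening and the grip force at its end, in the units of the state.
- arm.read_state(): the state, without advancing time (a new reading comes with each control period).
- arm.camera(name): name is "side" or "top"; returns a dict with "color" (384x512x3 uint8, blue, green, red), "intrinsics" (3x3 intrinsics, pixels), "k1" (the pictures are not rectified: a ray, as slopes to the right and down, at radius r is drawn at 1 + k1 r^2 times it, then the intrinsics apply), "R" (3x3) and "t" (3): a world point X has camera coordinates R X + t. Camera axes: x right, y down, z forward; pixel columns grow to the right and rows downward; lengths in mm; the calibration is good to about 2 mm. A picture is of the moment at which its call begins. There is no depth.
- arm.sign_off(): hands the job in; it is judged then, once.
The state is a dict: "time": time; "q": joint angles; "joint_velocities": joint speeds; "effort": joint torques, N m; "ee_pos": TCP position; "eef_rot": TCP orientation; "wrist_force": force on the tool from outside, world axes, zero at the start; "torque": the same for the moment, N m; "finger_gap": finger opening in mm; "grip_force": force on a finger pad.
Only numpy, scipy, OpenCV 4.12 (cv2) and the standard library are available. Lean on these libraries where they do the work, as an engineer would, in place of code of your own. Each camera call takes 0.05 s, during which the arm holds its last target. There are 200 camera calls.

TASK

Fit the new separation pad, the one that still has both of its ears, into the white pad holder of the paper-feed unit: lining up, wide ear in the wide slot, narrow ear in the narrow slot. Ease the ears down past the spring clips by feel, without forcing (never over 30 N), until the pad lies flat on its seat with both clips snapped over the ears, then let go so that the holder rises on its spring. Leave the broken old pad, the ink bottle and the screwdriver where they are.

Things in the scene. Friction and masses are not known exactly. Their poses are not given: they have to be found in the camera images.
- pad_mid (a point): centre of the new separation pad, half-way up (7 mm above its underside). Loose, 30 to 65 g, lining up on the desk: a rigid grey moulded block 30 (x) x 46 (y) x 14 mm (z), its top 2 mm a cork lining 26 x 42 mm, z up. From the middle of each end an ear 10 mm long, 5 mm thick sticks out level with the underside: 66 mm long over the ears. Grip it across the 30 mm, along x
- pad_wide_ear (a point): middle of the new pad's wide ear (18 mm wide in x), 28 mm along +y from the pad's centre, 2.5 mm above its underside; axes as the pad's
- pad_narrow_ear (a point): middle of the new pad's narrow ear (11 mm wide in x), 28 mm along -y from the pad's centre, 2.5 mm above its underside; axes as the pad's
- old_mid (a point): old separation pad, loose, the same 30 x 46 x 14 mm block with a wide ear at +y, but its narrow ear has broken off to a 2 mm stub. Not to be used. This point is its centre, half-way up
- bottle_mid (a point): white ink bottle with a pointed spout, loose, 42 mm diameter, 150 mm tall; this point is on its axis 50 mm above its foot
- screwdriver_grip (a point): screwdriver lying on the desk, loose, 170 mm long along its x; this point is at its handle
- feeder: paper-feed unit, fixed: a black frame 190 (x) x 250 (y) mm, side plates 60 mm high, origin at the centre of its underside on the desk. A pick roller on a shaft along y stands at x = +66 mm, top 59 mm high. In the middle an open pocket, x -73 to +39, y -55 to +55 mm, floor 8 mm high, holds the white pad holder; the ribbed decks beside it in y are 38 mm high, the front lip 30 mm
- seat (a point): centre of the flat seat of the white pad holder, at rest 45 mm above the desk and 15 mm to -x of the unit's centre; moves with the holder. z up, x and y as the unit's. A seated pad's underside lies on it: pad centre 7 mm above this point, axes along the seat's. The seat is 22 mm wide in x with free space on both sides, so fingers can pass beside it
- wide_slot (a point): the wide slot, at the +y end of the seat: 20 mm wide in x, open at the top and towards the middle, between two walls standing 25 to 38 mm out in y and 15 mm above the seat, with a mouth flared by 2.5 mm on each side above that, up to 19 mm. This point: 31.5 mm out, 15 mm above the seat, where the flare begins; axes as the seat's
- narrow_slot (a point): the narrow slot, at the -y end of the seat: as the wide slot but 13 mm wide in x; this point 31.5 mm out, 15 mm above the seat; axes as the seat's
- holder (a joint): how far the pad holder is pushed down, m: 0 at rest. It gives way straight down on its soft spring under 2 to 4 N, then meets a hard stop within 10 mm; let go, it rises again by itself. More than 30 N on pad or holder cracks the plastic
- clip_wide (a joint): how far the steel leaf clip at the outer end of the wide slot is pushed outward, m: 0 at rest. The leaf slopes from 35.5 mm off the seat's centre, 18 mm above the seat, inwards and down to a nose 31 mm off, 6 mm above. An ear pushed down drives it out about 2 mm, then it snaps back over the ear. Both together take 10 to 20 N to pass: the holder sinks to its stop first
- clip_narrow (a joint): the same for the leaf clip at the outer end of the narrow slot (-y)
Mind the look-alikes: they are no part of the job. What is shaped like the part that bears pad_mid but black, purple or red is not meant.

How it is judged (in metres and radians):
On the way, in this order (a step that is already met when the one before it is completed fails the run):
1. the new pad is picked up off the desk (height (world z) of pad_mid above 0.04 m), for 0.1 s.
2. both ears are started in their slots, wide ear in the wide slot (horizontal distance between pad_mid and seat below 0.004 m and z of pad_mid in the frame of seat below 0.021 m and y of pad_wide_ear in the frame of seat above 0.02 m), for 0.05 s.
At the end, for the whole second after the job is handed in: The new pad lies flat on the holder's seat (within 1.1 mm in height and 2 degrees of tilt), centred to 3 mm, wide ear in the wide slot; both clips are back within 1 mm of rest over the ears; the holder is up again within 1.5 mm of its rest and the pad is still (horizontal distance between pad_mid and seat below 0.003 m and z of pad_mid in the frame of seat below 0.0081 m and y of pad_wide_ear in the frame of seat above 0.02 m and z of pad_wide_ear in the frame of seat below 0.0037 m and angle between the z axis of pad_mid and the z axis of seat, either way round below 0.035 rad and value of joint each of clip_wide, clip_narrow below 0.001 m and value of joint holder below 0.0015 m and linear speed of pad below 0.02 m/s); the robot touches nothing.
It fails at once if the pad is forced: more than 30 N between pad and feed unit (contact force between pad and feeder above 30 N).
It fails at once if the gripper leans on the feed unit with more than 30 N (contact force between the fingers and feeder above 30 N).
It fails at once if the old pad is moved by more than 25 mm (distance of old_mid from where it was at the start of the episode above 0.025 m).
It fails at once if the ink bottle is moved by more than 25 mm (distance of bottle_mid from where it was at the start of the episode above 0.025 m).
It fails at once if the screwdriver is moved by more than 25 mm (distance of screwdriver_grip from where it was at the start of the episode above 0.025 m).
It also fails if it takes over 58 s, if anything falls off the work surface, if the arm or the gripper's body presses on something with over 40 N, if the wrist force passes 120 N, or if a joint passes its speed limit or range.

## Working session

There is one attempt and no reset: what is moved stays moved. The work goes in short steps, Python scripts to look and compute and a shell command to move; the robot and the scene stay as the last step left them, time stands still between calls to the robot, and variables do not carry over. Pictures are saved under pics/ and viewed, at most 10 in all, crops included, and the job is handed in when it is done.

```bash
ls; mkdir -p pics; python3 - <<'E'
from rig import arm
import cv2,numpy as np
for n in("top","side"):
    c=arm.camera(n);cv2.imwrite(f"pics/{n}0.png",c["color"]);np.savez(f"{n}0.npz",**c)
    print(n,c["intrinsics"],c["k1"],c["R"],c["t"])
s=arm.read_state();print(s)
E
```

```text
pics
top [[359.91604888   0.         250.03630724]
 [  0.         359.91604888 193.017404  ]
 [  0.           0.           1.        ]] -0.06535725337500449 [[ 0.02543298 -0.99913169  0.03300055]
 [-0.98845863 -0.0300654  -0.14847763]
 [ 0.14934088 -0.02884345 -0.98836499]] [ 51.55997417 559.78341034 707.33108463]
side [[356.43375521   0.         259.72305963]
 [  0.         356.43375521 193.48317459]
 [  0.           0.           1.        ]] -0.10117677211640111 [[-0.99953934  0.01875565 -0.02386082]
 [ 0.03030923  0.5762107  -0.81673899]
 [-0.00156961 -0.81708596 -0.57651373]] [556.45721257 -10.58204112 890.544492  ]
{'time': 0.1, 'q': array([-1.29006876e+00,  8.78818955e-02,  1.37207395e+00, -2.19758353e-05,
        1.68362530e+00, -1.03068345e-01]), 'joint_velocities': array([ 0.00123644, -0.00106752, -0.00290411, -0.00121203, -0.00076589,
        0.00017967]), 'effort': array([ 1.19427310e-03, -3.41248941e+01, -3.03302228e+01,  7.19597214e-02,
        3.03788879e-02, -1.02009324e-04]), 'ee_pos': array([ 205.82465424, -509.55469992,  229.43555357]), 'eef_rot': array([[ 9.27250939e-01,  3.74440074e-01, -5.71901748e-04],
       [ 3.74440466e-01, -9.27249001e-01,  1.90459808e-03],
       [ 1.82862520e-04, -1.98018352e-03, -9.99998023e-01]]), 'wrist_force': array([ 0.40880197, -0.71885668,  0.03725575]), 'torque': array([0.01486324, 0.02013266, 0.06407609]), 'grip_force': 0.0, 'finger_gap': 93.71835429716543}
```

View pics/top0.png

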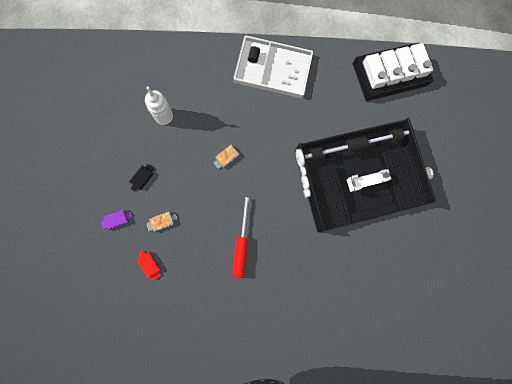

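View pics/side0.png

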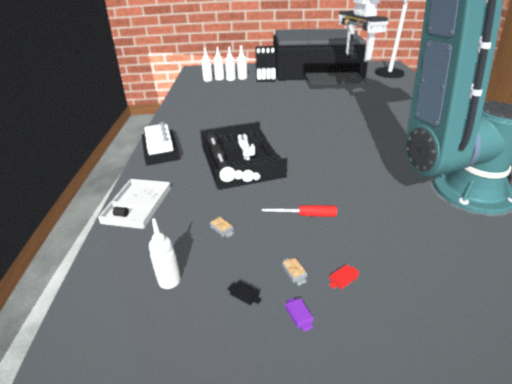

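The top view shows two cork-lined pads, at (227,156) and (162,221). The look-alikes are black (142,178), purple (117,220) and red (150,265). The feeder is at (367,175) with its white holder at (370,180), the bottle is at (158,107) and the screwdriver at (242,240). The side view shows the same cork pads at (222,227) and (295,270). I'll take one close crop to choose between the two.

```bash
cat > h.py <<'E'
import numpy as np,cv2
def load(n): 
    d=np.load(n); return {k:d[k] for k in d.files}
def ray(c,uv):
    K=c["intrinsics"];d=(np.atleast_2d(uv)-K[:2,2])/[K[0,0],K[1,1]]
    s=d.copy()
    for _ in range(20): s=d/(1+c["k1"]*(s**2).sum(1,keepdims=True))
    v=np.c_[s,np.ones(len(s))]@c["R"]
    return -c["R"].T@c["t"],v
def plane(c,uv,z):
    o,v=ray(c,uv); return o+v*((z-o[2])/v[:,2])[:,None]
def proj(c,X):
    p=np.atleast_2d(X)@c["R"].T+c["t"];s=p[:,:2]/p[:,2:];s=s*(1+c["k1"]*(s**2).sum(1,keepdims=True))
    return s*c["intrinsics"][[0,1],[0,1]]+c["intrinsics"][:2,2]
def tri(c1,u1,c2,u2):
    A=0;b=0
    for c,u in((c1,u1),(c2,u2)):
        o,v=ray(c,u);v=v[0]/np.linalg.norm(v);P=np.eye(3)-np.outer(v,v);A=A+P;b=b+P@o
    return np.linalg.solve(A,b)
E
python3 - <<'E'
from h import *
t=load("top0.npz");s=load("side0.npz")
def crop(c,x,y,w,h,k): return cv2.resize(c["color"][y:y+h,x:x+w],None,fx=k,fy=k,interpolation=cv2.INTER_CUBIC)
a=np.hstack([crop(t,205,136,40,36,10),crop(t,142,202,40,36,10)]);b=np.hstack([crop(s,202,212,40,23,10),crop(s,275,258,40,23,10)])
cv2.imwrite("pics/pads.png",np.vstack([a,b]))
cv2.imwrite("pics/hold.png",np.hstack([crop(t,335,150,65,60,6),crop(s,222,125,40,60,6)]))
E
```

```text
(no output)
```

View pics/pads.png

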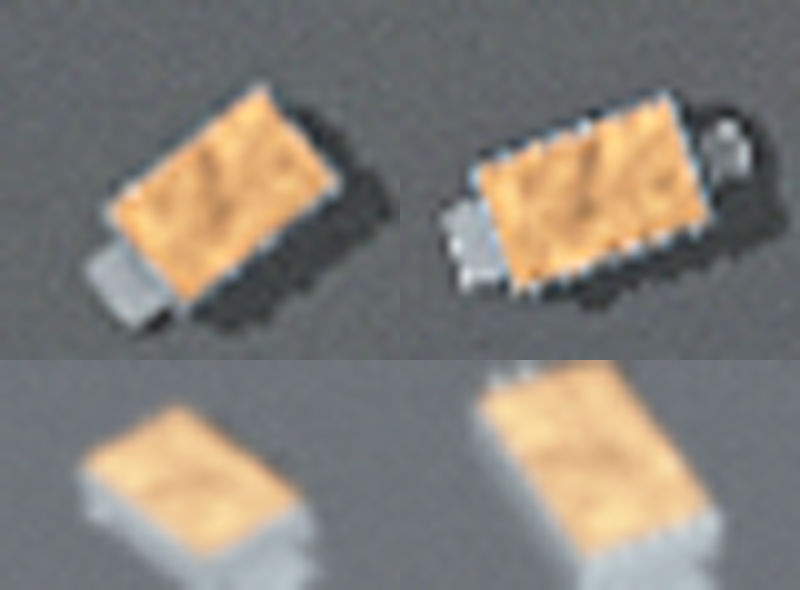

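View pics/hold.png

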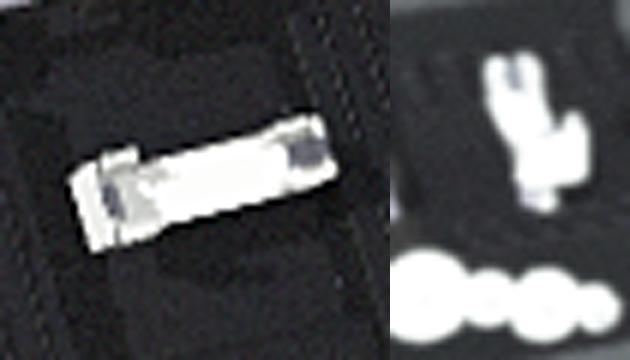

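The crop shows that the pad at (162,221) has both ears: wide at the left (150,226), narrow at the right (178,217). It is the new one. The pad at (227,156) has a single ear, so it is the old one. The holder's wide slot is at image left (about 349,182) and its narrow slot at right (about 388,175). Next I measure the poses.

```bash
python3 - <<'E'
from h import *
t=load("top0.npz");s=load("side0.npz")
print("cam",-t["R"].T@t["t"],-s["R"].T@s["t"])
def mask(c,lo,hi,box):
    hsv=cv2.cvtColor(c["color"],cv2.COLOR_BGR2HSV);m=cv2.inRange(hsv,lo,hi);z=np.zeros_like(m);x,y,w,h=box;z[y:y+h,x:x+w]=m[y:y+h,x:x+w];return z
def rect(pts):
    (cx,cy),(w,h),a=cv2.minAreaRect(pts[:,:2].astype(np.float32)); return (cx,cy),(w,h),a
for nm,c,boxes in(("top",t,((140,200,40,40),(205,136,40,36))),("side",s,((275,250,45,45),(205,210,40,35)))):
    for b in boxes:
        m=mask(c,(8,70,90),(25,255,255),b);v,u=np.nonzero(m);P=plane(c,np.c_[u,v],14.)
        e,V=np.linalg.eigh(np.cov(P[:,:2].T))
        print(nm,b,len(P),"cen",P.mean(0).round(1),"rect",rect(P),"sd*sqrt12",np.sqrt(e*12).round(1),"long ang",np.degrees(np.arctan2(V[1,1],V[0,1])).round(1), "px",u.mean(),v.mean())
# ears on new pad (top)
hsv=cv2.cvtColor(t["color"],cv2.COLOR_BGR2HSV)
for nm,c,b in(("top",t,(290,110,160,130)),):
    g=cv2.cvtColor(c["color"],cv2.COLOR_BGR2GRAY);x,y,w,h=b
    m=np.zeros_like(g);m[y:y+h,x:x+w]=(g[y:y+h,x:x+w]<38)*255
    m=cv2.morphologyEx(m,cv2.MORPH_OPEN,np.ones((3,3)))
    k=max(cv2.findContours(m,0,1)[0],key=cv2.contourArea);hu=cv2.convexHull(k)
    print(nm,"hull4",cv2.approxPolyDP(hu,4,True)[:,0].tolist())
# holder white, side edges of seat: at columns, threshold crossing
g=cv2.cvtColor(t["color"],cv2.COLOR_BGR2GRAY).astype(float)
m=((g>110)*255).astype(np.uint8);z=np.zeros_like(m);z[160:198,340:398]=m[160:198,340:398]
k=max(cv2.findContours(z,0,1)[0],key=cv2.contourArea);print("holder",cv2.approxPolyDP(k,1.5,True)[:,0].tolist())
for u in range(346,396,2):
    col=g[160:198,u];i=np.nonzero(col>130)[0]
    print(u,[160+i[0],160+i[-1]] if len(i) else None,end="; ")
E
```

```text
cam [446.3779716   88.74718363 780.51508928] [557.91941622 723.31216668 518.04588193]
top (140, 200, 40, 40) 248 cen [496.4 254.6  14. ] rect ((496.7065124511719, 254.60684204101562), (26.947589874267578, 42.28323745727539), 22.9450626373291) sd*sqrt12 [26.5 42.5] long ang 112.5 px 160.60887096774192 220.98790322580646
top (205, 136, 40, 36) 234 cen [644.5 119.3  14. ] rect ((644.545166015625, 119.63015747070312), (27.17014503479004, 43.1431884765625), 41.58085250854492) sd*sqrt12 [26.9 42.4] long ang 132.3 px 226.80769230769232 155.10256410256412
side (275, 250, 45, 45) 229 cen [495.9 253.9  14. ] rect ((496.0736389160156, 253.2093048095703), (26.199445724487305, 42.88322067260742), 22.138723373413086) sd*sqrt12 [26.4 42.5] long ang 110.1 px 294.05676855895194 266.8078602620087
side (205, 210, 40, 35) 154 cen [644.2 119.   14. ] rect ((644.1279296875, 118.393310546875), (27.067415237426758, 42.9400749206543), 40.84618377685547) sd*sqrt12 [27.  43.3] long ang 130.2 px 220.95454545454547 223.4805194805195
top hull4 [[337, 152], [350, 158], [333, 227], [327, 228], [305, 159]]
holder [[
[... 216 characters left out ...]
 [np.int64(175), np.int64(189)]; 356 [np.int64(175), np.int64(190)]; 358 [np.int64(178), np.int64(189)]; 360 [np.int64(177), np.int64(188)]; 362 [np.int64(176), np.int64(187)]; 364 [np.int64(176), np.int64(186)]; 366 [np.int64(175), np.int64(186)]; 368 [np.int64(175), np.int64(185)]; 370 [np.int64(174), np.int64(185)]; 372 [np.int64(174), np.int64(184)]; 374 [np.int64(173), np.int64(184)]; 376 [np.int64(173), np.int64(183)]; 378 [np.int64(172), np.int64(183)]; 380 [np.int64(171), np.int64(182)]; 382 [np.int64(170), np.int64(181)]; 384 [np.int64(170), np.int64(181)]; 386 [np.int64(170), np.int64(180)]; 388 [np.int64(170), np.int64(180)]; 390 [np.int64(177), np.int64(179)]; 392 None; 394 None;
```

```bash
python3 - <<'E'
from h import *
t=load("top0.npz");s=load("side0.npz")
g=cv2.cvtColor(t["color"],cv2.COLOR_BGR2GRAY).astype(float)
def cross(u,lo,hi,th=125):
    r=np.arange(lo,hi);v=g[lo:hi,u];a=v>th;i=np.nonzero(a)[0];i0,i1=i[0],i[-1]
    f=lambda i,j:r[i]+(th-v[i])/(v[j]-v[i])*(r[j]-r[i])
    return f(i0-1,i0),f(i1+1,i1)
us=np.arange(362,380);E=np.array([cross(u,162,197) for u in us])
up=plane(t,np.c_[us,E[:,0]],45.)[:,:2];dn=plane(t,np.c_[us,E[:,1]],45.)[:,:2]
for P in(up,dn):
    p=np.polyfit(P[:,1],P[:,0],1);print("edge yaw deg",np.degrees(np.arctan(-p[0])))
p=np.polyfit(np.r_[up[:,1],dn[:,1]],np.r_[up[:,0],dn[:,0]],1)
# joint slope
A=np.zeros((36,3));A[:,0]=np.r_[up[:,1],dn[:,1]];A[:18,1]=1;A[18:,2]=1
k=np.linalg.lstsq(A,np.r_[up[:,0],dn[:,0]],rcond=None)[0];yaw=-np.arctan(k[0]);print("yaw",np.degrees(yaw),"width",(k[1]-k[2])*np.cos(yaw))
m=np.array([k[0],(k[1]+k[2])/2])
ex=np.array([np.cos(yaw),np.sin(yaw)]);ey=np.array([-ex[1],ex[0]])
# profiles along holder axis at heights 45 & 64; offset a in x
y0=88.7
base=np.array([m[0]*y0+m[1],0])+np.array([0,y0])
c0=plane(t,[[369,181]],45.)[0,:2];b=base+ey*((c0-base)@ey);print("base",b)
for z,offs in((64.,(-12,-9,9,12)),(45.,(0,))):
  for o in offs:
    r=np.arange(-50,51,2.);X=np.array([np.r_[b+ex*o+ey*y,z] for y in r]);uv=proj(t,X).astype(np.float32)
    v=cv2.remap(g.astype(np.float32),uv[:,0],uv[:,1],cv2.INTER_LINEAR).ravel()
    print(z,o,[(int(a),int(q)) for a,q in zip(r,v)])
# overlay
def draw(c,img,k,x0,y0,pts,col):
    uv=((proj(c,pts)-[x0,y0]+.5)*k).astype(int);cv2.polylines(img,[uv.reshape(-1,1,2)],True,col,1)
x,y,w,h=285,105,160,140
im=cv2.convertScaleAbs(t["color"][y:y+h,x:x+w],alpha=2.2,beta=10);im=cv2.resize(im,None,fx=4,fy=4,interpolation=cv2.INTER_CUBIC)
def R(xc,yc,x1,x2,y1,y2,z): return np.array([np.r_[b+ex*q+ey*p,z] for q,p in((x1,y1),(x2,y1),(x2,y2),(x1,y2))])
for z,col in((0,(0,255,0)),(60,(0,255,255))): draw(t,im,4,x,y,R(0,0,15-95,15+95,-125,125,z),col)
draw(t,im,4,x,y,R(0,0,-11,11,-38,38,45),(0,0,255))
draw(t,im,4,x,y,R(0,0,-10,10,25,38,60),(255,0,0));draw(t,im,4,x,y,R(0,0,-6.5,6.5,-38,-25,60),(255,0,0))
cv2.imwrite("pics/ov.png",im)
E
```

```text
edge yaw deg 15.899951098791732
edge yaw deg 15.736175002222636
yaw 15.818552722414637 width 23.753924060591242
base [ 593.63166217 -183.17044805]
64.0 -12 [(-50, 28), (-48, 21), (-46, 30), (-44, 31), (-42, 26), (-40, 27), (-38, 68), (-36, 106), (-34, 104), (-32, 159), (-30, 212), (-28, 186), (-26, 189), (-24, 194), (-22, 175), (-20, 150), (-18, 172), (-16, 213), (-14, 244), (-12, 217), (-10, 217), (-8, 246), (-6, 255), (-4, 227), (-2, 208), (0, 230), (2, 254), (4, 247), (6, 209), (8, 219), (10, 251), (12, 255), (14, 216), (16, 211), (18, 238), (20, 255), (22, 227), (24, 202), (26, 223), (28, 227), (30, 249), (32, 243), (34, 245), (36, 247), (38, 248), (40, 246), (42, 196), (44, 189), (46, 250), (48, 241), (50, 246)]
64.0 -9 [(-50, 28), (-48, 25), (-46, 23), (-44, 20), (-42, 21), (-40, 66), (-38, 226), (-36, 246), (-34, 250), (-32, 247), (-30, 246), (-28, 252), (-26, 253), (-24, 251), (-22, 242), (-20, 235), (-18, 244), (-16, 251), (-14, 254), (-12, 254), (-10, 255), (-8, 254), (-6, 254), (-4, 254), (-2, 254), (0, 255), (2, 254), (4, 254), (6, 254), (8, 255), (10, 254), (12, 254), (1
[... 1218 characters left out ...]
(30, 241), (32, 237), (34, 228), (36, 219), (38, 230), (40, 249), (42, 149), (44, 223), (46, 241), (48, 228), (50, 168)]
45.0 0 [(-50, 27), (-48, 64), (-46, 108), (-44, 109), (-42, 98), (-40, 102), (-38, 106), (-36, 104), (-34, 112), (-32, 176), (-30, 253), (-28, 254), (-26, 254), (-24, 254), (-22, 253), (-20, 253), (-18, 253), (-16, 253), (-14, 253), (-12, 253), (-10, 253), (-8, 253), (-6, 253), (-4, 253), (-2, 253), (0, 253), (2, 253), (4, 253), (6, 253), (8, 253), (10, 253), (12, 253), (14, 254), (16, 254), (18, 253), (20, 252), (22, 240), (24, 207), (26, 205), (28, 210), (30, 200), (32, 146), (34, 109), (36, 123), (38, 194), (40, 242), (42, 240), (44, 246), (46, 236), (48, 69), (50, 18)]
```

View pics/ov.png

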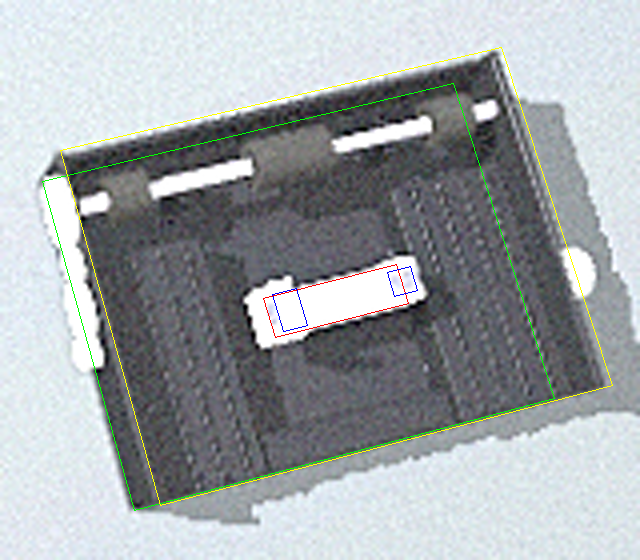

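```bash
python3 - <<'E'
from h import *
t=load("top0.npz");s=load("side0.npz")
b=np.array([593.63,-183.17]);yaw=np.radians(15.8);ex=np.array([np.cos(yaw),np.sin(yaw)]);ey=np.array([-ex[1],ex[0]])
def W(x,y,z): return np.r_[b+ex*x+ey*y,45+z]
def panel(c,x,y,w,h,k,frame=False):
    g=c["color"][y:y+h,x:x+w].astype(float);g=(255*(g/255)**(.5 if frame else 1.6)).astype(np.uint8)
    im=cv2.resize(g,None,fx=k,fy=k,interpolation=cv2.INTER_CUBIC)
    def L(P,col,cl=False): cv2.polylines(im,[((proj(c,np.array(P))-[x,y]+.5)*k).astype(int).reshape(-1,1,2)],cl,col,1)
    if frame: L([W(-80,-125,15),W(110,-125,15),W(110,125,15),W(-80,125,15)],(0,255,255),1);L([W(-80,125,-45),W(110,125,-45)],(0,255,0));return im
    for sg,hw in((1,10),(-1,6.5)):
        for e in(-1,1): L([W(e*(hw+2.5),sg*25,19),W(e*hw,sg*25,15),W(e*hw,sg*25,0),W(e*hw,sg*38,0),W(e*hw,sg*38,15),W(e*(hw+2.5),sg*38,19)],(0,0,255),1)
        L([W(-3,sg*35.5,18),W(3,sg*35.5,18),W(3,sg*31,6),W(-3,sg*31,6)],(0,200,0),1)
    L([W(-11,-25,0),W(-11,25,0)],(255,0,0));L([W(11,-25,0),W(11,25,0)],(255,0,0));return im
a=panel(t,340,162,56,36,7);c=panel(s,230,128,38,36,7);f=panel(s,195,115,100,80,4,True)
H=np.zeros((252+320,392+266,3),np.uint8);H[:252,:392]=a;H[:252,392:]=c;H[252:,:400]=f
cv2.imwrite("pics/ov2.png",H)
E
```

```text
(no output)
```

View pics/ov2.png

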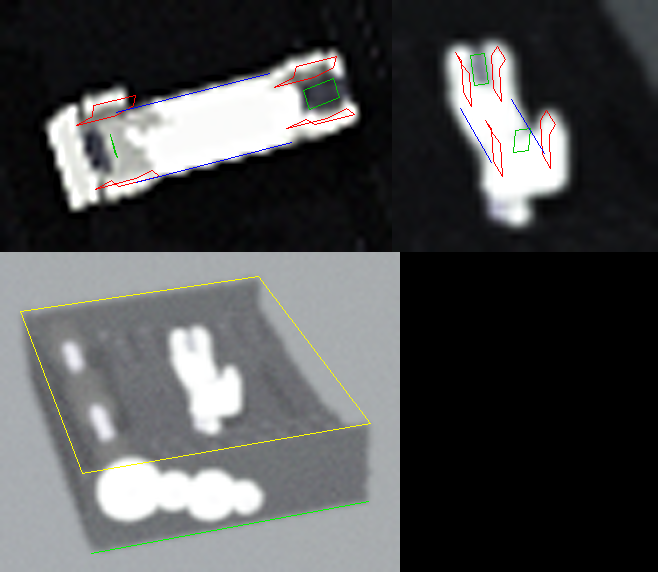

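The overlay fits: frame edges, seat edges and the narrow clip all land within about 1 px, with a hint of +1 mm in y. The seat is at about (593.4, −182.4), yaw 15.8°. The new pad is at (496.2, 254.3), yaw about 21.8°. First I turn the tool.

```bash
python3 -m inch '0 0 0 -1 0.3;0 0 0 -1 0.3;0 0 0 -1 0.3;0 0 0 -1 0.3;0 0 0 -1 0.3;0 0 0 -1 0.3;0 0 0 -1 0.3;0 0 0 -1 0.3' 40 >/dev/null; python3 -m inch '0 0 0 -1 0.3;0 0 0 -1 0.3;0 0 0 -1 0.3;0 0 0 -1 0.3;0 0 0 -1 0.3;0 0 0 -1 0.3;0 0 0 -1 0.3;0 0 0 -1 0.3'; cat > go.py <<'E'
import sys,numpy as np
from rig import arm
s=arm.read_state();R=s["eef_rot"];d=np.array([float(a) for a in sys.argv[1:4]])-s["ee_pos"]
y=np.degrees(np.arctan2(R[1,1],R[0,1]));tw=-(float(sys.argv[4])-y);tw=(tw+90)%180-90
print("t",s["time"],"pos",s["ee_pos"].round(1),"yaw",y.round(2),"share total",(R.T@d/50).round(3),"twist share",round(tw/5,3),"F",s["wrist_force"].round(1),"gap",round(s["finger_gap"],1),"grip",round(s["grip_force"],1),"tilt",R[:2,2].round(4))
E
python3 go.py 496.2 254.3 150 21.8
```

```text
time: 1.7
ee_pos: [205.9, -509.7, 229.8]
eef_rot: [[-0.211, 0.977, -0.0], [0.977, 0.211, 0.001], [0.001, -0.0, -1.0]]
wrist_force: [-0.2, 0.3, -0.5]
finger_gap: 61.1
grip_force: 0.0
t 1.7 pos [ 205.9 -509.7  229.8] yaw 12.19 share total [13.706  8.904  1.613] twist share -1.921 F [-0.2  0.3 -0.5] gap 61.1 grip 0.0 tilt [-0.0003  0.0013]
```

```bash
python3 -m inch '0 0 0 -0.96 0.3;0 0 0 -0.96 0.3;.6 .55 0 0 0.3;.6 .55 0 0 0.3;.6 .55 0 0 0.3;.6 .55 0 0 0.3;.6 .55 0 0 0.3;.6 .55 0 0 0.3' >/dev/null; python3 -m inch '.6 .55 0 0 0.3;.6 .55 0 0 0.3;.6 .55 0 0 0.3;.6 .55 0 0 0.3;.6 .55 0 0 0.3;.6 .55 0 0 0.3;.6 .55 0 0 0.3;.6 .55 0 0 0.3'>/dev/null;  python3 -m inch '.6 .55 0 0 0.3;.6 .55 0 0 0.3;.6 .55 0 0 0.3;.6 .55 0 0 0.3;.6 .55 .4 0 0.3;.6 .55 .4 0 0.3;0 0 0 0 .3;0 0 0 0 .3'>/dev/null; python3 go.py 496.2 254.3 28.5 21.8
```

```text
t 4.1 pos [495.8 250.3 188.8] yaw 21.67 share total [0.073 0.049 3.206] twist share -0.025 F [-0.9  0.   0.8] gap 61.4 grip 0.0 tilt [-0.0034 -0.0021]
```

```bash
python3 -m inch '.07 .05 .7 0 0.3;0 0 .7 0 0.3;0 0 .7 0 0.3;0 0 .6 0 0.3;0 0 .3 0 0.3;0 0 .1 0 0.3;0 0 0 0 .3;0 0 0 0 .3'>/dev/null; python3 go.py 496.2 254.3 28.5 21.8; python3 - <<'E'
from rig import arm
import cv2,numpy as np
c=arm.camera("side");np.savez("side1.npz",**c);d=arm.camera("top")
from h import proj
a=[]
for q in(c,d):
    u,v=proj(q,[496,254,20])[0].astype(int);x,y=u-30,v-30;a.append(cv2.resize(q["color"][y:y+60,x:x+60],None,fx=6,fy=6,interpolation=cv2.INTER_CUBIC))
cv2.imwrite("pics/grasp.png",np.hstack(a))
E
```

```text
t 4.9 pos [499.1 254.7  37.7] yaw 21.57 share total [ 0.014 -0.057  0.184] twist share -0.046 F [ 0.3  0.6 -0.8] gap 61.1 grip 0.0 tilt [0.0037 0.0012]
```

View pics/grasp.png

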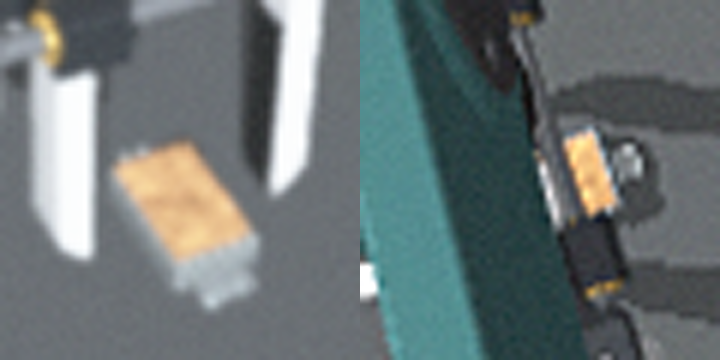

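The side crop shows the two fingers standing either side of the new pad, at about (65,240) and (280,190), with the pad at (185,215). I'll let the arm settle, lower it and close.

```bash
python3 -m inch '0 0 0 0 0.3;0 0 0 0 0.3'>/dev/null; python3 go.py 496.2 254.3 28.5 21.8
```

```text
t 5.2 pos [498.1 254.7  36.3] yaw 21.6 share total [ 0.007 -0.038  0.155] twist share -0.041 F [-1.2  0.5  1.3] gap 60.7 grip 0.0 tilt [0.0014 0.0004]
```

```bash
python3 -m inch '0 -.04 .07 -.04 0.3;0 0 .07 0 0.3;0 0 0 0 0.3;0 0 0 0 .3'>/dev/null; python3 go.py 496.2 254.3 28.5 21.8;  python3 -m inch '0 0 0 0 0;0 0 0 0 -.3;0 0 0 0 -1;0 0 0 0 -1;0 0 0 0 -1;0 0 0 0 -1' 40 >/dev/null; python3 go.py 496.2 254.3 28.5 21.8
```

```text
t 5.6 pos [495.5 253.6  28. ] yaw 21.79 share total [ 0.008  0.019 -0.01 ] twist share -0.002 F [ 0.2 -0.2  1. ] gap 61.4 grip 0.0 tilt [-0.0007 -0.0004]
t 6.2 pos [495.8 253.7  28.5] yaw 21.79 share total [0.008 0.012 0.001] twist share -0.002 F [-0.6  0.  -0.2] gap 29.6 grip 40.0 tilt [ 0.0001 -0.    ]
```

```bash
python3 -m inch '0 0 -.3 0 -1;0 0 -.6 0 -1;0 0 -.6 0 -1;0 0 -.6 0 -1;-.5 -.08 0 0 -1;-.7 -.11 0 0 -1;-.7 -.11 0 0 -1;-.7 -.12 0 0 -1'>/dev/null; python3 -m inch '-.7 -.11 0 0 -1;-.7 -.11 0 0 -1;-.7 -.12 0 0 -1;-.7 -.11 0 0 -1;-.7 -.11 0 0 -1;-.7 -.12 0 0 -1;-.7 -.12 0 0 -1;-.7 -.12 0 0 -1'>/dev/null; python3 -m inch '-.6 -.09 0 .6 -1;0 0 0 .6 -1;0 0 0 0 -1;0 0 0 0 -1;0 0 0 0 -1'>/dev/null; python3 go.py 593.4 -182.4 110 15.8
```

```text
t 8.3 pos [ 592.7 -180.7  134. ] yaw 15.89 share total [-0.037  0.004  0.479] twist share 0.017 F [ 0.1  0.3 -0. ] gap 29.6 grip 40.0 tilt [ 0.0004 -0.0001]
```

```bash
python3 -m inch '-.03 0 .3 0 -1;0 0 .2 0 -1;0 0 0 0 -1;0 0 0 0 -1;0 0 0 0 -1'>/dev/null; python3 go.py 593.4 -182.4 105 15.8; python3 - <<'E'
from rig import arm
import cv2,numpy as np
from h import *
a=[];s=arm.read_state();T=s["ee_pos"];zt=T[2]-28.5
print(T)
for n in("side","top"):
    q=arm.camera(n);np.savez(n+"2.npz",**q)
    u,v=proj(q,[593,-182,70])[0].astype(int);x,y=u-28,v-24
    im=cv2.resize(q["color"][y:y+48,x:x+56],None,fx=7,fy=7,interpolation=cv2.INTER_CUBIC);print(n,x,y);a.append(im)
    hsv=cv2.cvtColor(q["color"],cv2.COLOR_BGR2HSV);m=cv2.inRange(hsv,(8,70,90),(25,255,255));mm=m*0;mm[y:y+48,x:x+56]=m[y:y+48,x:x+56]
    vv,uu=np.nonzero(mm)
    if len(uu)>10:
        P=plane(q,np.c_[uu,vv],zt+14)[:,:2];print(n,len(P),"cen",P.mean(0),cv2.minAreaRect(P.astype(np.float32)))
cv2.imwrite("pics/over.png",np.hstack(a))
E
```

```text
t 8.8 pos [ 593.3 -182.8  108.6] yaw 15.8 share total [0.007 0.005 0.072] twist share 0.0 F [ 0.4 -0.5 -0.5] gap 29.2 grip 40.0 tilt [ 0.0003 -0.0002]
[ 593.25869555 -182.79883675  108.6088013 ]
side 216 114
side 62 cen [ 593.34132856 -184.92178201] ((592.0018920898438, -186.3227996826172), (22.099119186401367, 52.11417007446289), 1.4405486583709717)
top 344 153
top 271 cen [ 594.54143704 -182.30135704] ((594.6963500976562, -187.74331665039062), (66.10166931152344, 54.18536376953125), 16.86981964111328)
```

View pics/over.png

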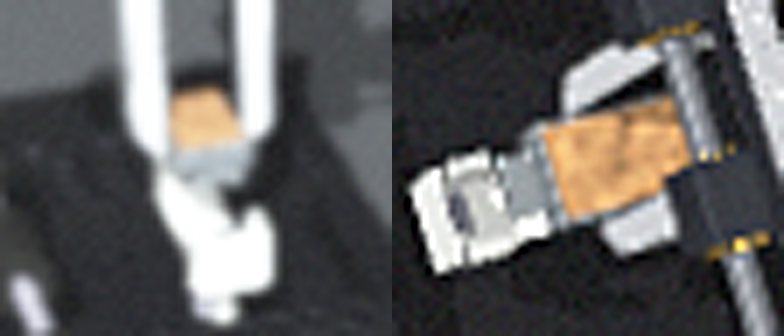

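The pad hangs level and aligned above the holder. In the top crop the cork's near edge runs (545,130)–(570,220), the wide ear is at (525,180) and the wide slot is at about (480,200). I'll measure the pad's offset from the cork edges in the top view.

```bash
python3 - <<'E'
from h import *
q=load("top2.npz");yaw=np.radians(15.8);ex=np.array([np.cos(yaw),np.sin(yaw)]);ey=np.array([-ex[1],ex[0]]);T=np.array([593.26,-182.8])
hsv=cv2.cvtColor(q["color"],cv2.COLOR_BGR2HSV).astype(int);m=cv2.inRange(hsv.astype(np.uint8),(8,70,90),(25,255,255));m[:, :360]=0;m[:,395:]=0;m[:160]=0;m[192:]=0
n,l,st,ce=cv2.connectedComponentsWithStats(m);i=1+np.argmax(st[1:,4]);v,u=np.nonzero(l==i)
P=plane(q,np.c_[u,v],94.1)[:,:2]-T;a=P@ex;b=P@ey
print(len(a))
for lo in range(-12,13,3):
    k=(a>=lo)&(a<lo+3);print("x",lo,"ymax",b[k].max().round(1) if k.any() else None,end=" ")
print()
for lo in range(-6,21,3):
    k=(b>=lo)&(b<lo+3);print("y",lo,"xmin/max",(a[k].min().round(1),a[k].max().round(1)) if k.any() else None,end=" ")
E
```

```text
243
x -12 ymax 20.9 x -9 ymax 21.7 x -6 ymax 21.1 x -3 ymax 21.8 x 0 ymax 21.2 x 3 ymax 20.6 x 6 ymax 21.4 x 9 ymax 20.8 x 12 ymax 22.2 
y -6 xmin/max (np.float64(-10.9), np.float64(12.4)) y -3 xmin/max (np.float64(-11.8), np.float64(12.9)) y 0 xmin/max (np.float64(-11.3), np.float64(13.8)) y 3 xmin/max (np.float64(-10.8), np.float64(14.3)) y 6 xmin/max (np.float64(-12.3), np.float64(14.8)) y 9 xmin/max (np.float64(-11.3), np.float64(13.8)) y 12 xmin/max (np.float64(-10.8), np.float64(12.4)) y 15 xmin/max (np.float64(-11.7), np.float64(13.3)) y 18 xmin/max (np.float64(-11.2), np.float64(13.8))
```

```bash
python3 -m inch '-.01 -.016 .15 0 -1;0 0 .14 0 -1;0 0 0 0 -1;0 0 0 0 -1;0 0 0 0 -1' 55 >/dev/null; python3 go.py 592.6 -182.6 90 15.8;python3 -m inch '0 0 .02 0 -1;0 0 .02 0 -1;0 0 .02 0 -1;0 0 .02 0 -1;0 0 0 0 -1;0 0 0 0 -1' >/dev/null; python3 go.py 592.6 -182.6 86 15.8;python3 -m inch '0 0 .02 0 -1;0 0 .02 0 -1;0 0 .02 0 -1;0 0 .02 0 -1;0 0 0 0 -1;0 0 0 0 -1' >/dev/null; python3 go.py 592.6 -182.6 86 15.8
```

```text
t 9.4 pos [ 592.6 -183.6   94. ] yaw 15.79 share total [0.019 0.006 0.081] twist share -0.002 F [-0.6 -0.2 -2.3] gap 29.2 grip 55.0 tilt [ 0.0002 -0.0001]
t 10.0 pos [ 592.4 -183.5   89.9] yaw 15.79 share total [0.016 0.009 0.077] twist share -0.003 F [-0.5  0.7 -0.5] gap 29.3 grip 55.0 tilt [-0.0002  0.0001]
t 10.6 pos [ 592.5 -183.4   86.1] yaw 15.79 share total [0.015 0.005 0.002] twist share -0.001 F [0.1 1.3 1. ] gap 29.2 grip 55.0 tilt [0.0002 0.0001]
```

```bash
for i in 1 2 3; do python3 -m inch '0 0 .02 0 -1;0 0 .02 0 -1;0 0 0 0 -1;0 0 0 0 -1' >/dev/null; python3 go.py 592.6 -182.6 73.5 15.8; done
```

```text
t 11.0 pos [ 592.5 -183.4   84. ] yaw 15.79 share total [0.015 0.006 0.211] twist share -0.001 F [-0.8  3.   0.7] gap 29.1 grip 55.0 tilt [0.0001 0.0001]
t 11.4 pos [ 592.5 -183.5   82. ] yaw 15.79 share total [0.016 0.006 0.171] twist share -0.002 F [-0.8  2.2  2.7] gap 29.7 grip 55.0 tilt [0.0002 0.    ]
t 11.8 pos [ 592.5 -183.4   80.1] yaw 15.79 share total [0.015 0.006 0.131] twist share -0.001 F [-0.9  3.2  2.8] gap 29.4 grip 55.0 tilt [0.0002 0.0001]
```

The narrow-end leaf pushes back with about 3 N in +y, so I'll ease the pad 1 mm towards +y and continue.

```bash
python3 -m inch '.02 0 0 0 -1;0 0 0 0 -1;0 0 0 0 -1' >/dev/null; python3 go.py 592.6 -182.6 73.5 15.8; for i in 1 2 3; do python3 -m inch '0 0 .02 0 -1;0 0 .02 0 -1;0 0 0 0 -1;0 0 0 0 -1' >/dev/null; python3 go.py 592.6 -182.6 73.5 15.8; done
```

```text
t 12.1 pos [ 592.2 -182.6   79.9] yaw 15.79 share total [-0.001  0.008  0.128] twist share -0.002 F [-1.   2.3  1.8] gap 29.2 grip 55.0 tilt [ 0.0001 -0.0002]
t 12.5 pos [ 592.2 -182.5   77.9] yaw 15.79 share total [-0.005  0.008  0.089] twist share -0.001 F [-0.4  2.5  2.8] gap 29.2 grip 55.0 tilt [-0.0001  0.0001]
t 12.9 pos [ 592.3 -182.4   76.2] yaw 15.79 share total [-0.005  0.005  0.055] twist share -0.001 F [-1.   3.   2.9] gap 29.4 grip 55.0 tilt [0.0003 0.0001]
t 13.3 pos [ 592.4 -182.3   74.6] yaw 15.8 share total [-0.006  0.002  0.022] twist share 0.0 F [-1.9  4.3  6.2] gap 29.5 grip 55.0 tilt [0.0007 0.0002]
```

```bash
python3 -m inch '.02 0 0 0 -1;0 0 0 0 -1;0 0 0 0 -1' >/dev/null; python3 go.py 592.6 -182.6 73.5 15.8; for i in 1 2 ; do python3 -m inch '0 0 .02 0 -1;0 0 0 0 -1;0 0 0 0 -1' >/dev/null; python3 go.py 592.6 -182.6 73.5 15.8; done
```

```text
t 13.6 pos [ 592.4 -182.2   74.6] yaw 15.78 share total [-0.01   0.002  0.022] twist share -0.003 F [-0.7  2.8  5.8] gap 29.1 grip 55.0 tilt [ 0.0013 -0.0014]
t 13.9 pos [ 592.4 -182.2   74.3] yaw 15.79 share total [-0.009  0.001  0.015] twist share -0.003 F [-1.8  2.4  7. ] gap 29.5 grip 55.0 tilt [ 0.0017 -0.0015]
t 14.2 pos [ 592.6 -182.3   73.9] yaw 15.78 share total [-0.007 -0.001  0.008] twist share -0.003 F [-1.8  3.4 10. ] gap 29.2 grip 55.0 tilt [ 0.0021 -0.0018]
```

```bash
for i in 1 2 3; do python3 -m inch '0 0 .01 0 -1;0 0 .01 0 -1;0 0 0 0 -1' >/dev/null; python3 go.py 592.6 -182.6 65 15.8; done
```

```text
t 14.5 pos [ 592.7 -182.3   73.4] yaw 15.78 share total [-0.004 -0.004  0.168] twist share -0.004 F [-2.8  3.  11.1] gap 28.9 grip 55.0 tilt [ 0.0027 -0.002 ]
t 14.8 pos [ 592.9 -182.4   73.1] yaw 15.78 share total [-0.001 -0.006  0.162] twist share -0.004 F [-3.9  3.2 12.6] gap 29.0 grip 55.0 tilt [ 0.0032 -0.0024]
t 15.1 pos [ 593.  -182.4   72.3] yaw 15.79 share total [-0.001 -0.01   0.147] twist share -0.003 F [-3.6  3.9 12.4] gap 29.3 grip 55.0 tilt [ 0.0037 -0.0023]
```

```bash
for i in 1 2 3; do python3 -m inch '0 0 .01 0 -1;0 0 .01 0 -1;0 0 0 0 -1' >/dev/null; python3 go.py 592.6 -182.6 65 15.8; done
```

```text
t 15.4 pos [ 593.1 -182.3   71.2] yaw 15.78 share total [-0.002 -0.012  0.125] twist share -0.004 F [-3.2  3.7 12. ] gap 29.3 grip 55.0 tilt [ 0.004  -0.0023]
t 15.7 pos [ 593.1 -182.4   70.8] yaw 15.78 share total [-0.001 -0.012  0.116] twist share -0.004 F [-3.3  3.6 14.7] gap 29.0 grip 55.0 tilt [ 0.0041 -0.0024]
t 16.0 pos [ 593.2 -182.4   70.5] yaw 15.79 share total [-0.001 -0.013  0.11 ] twist share -0.002 F [-5.3  4.5 17.9] gap 29.3 grip 55.0 tilt [ 0.0043 -0.0026]
```

```bash
python3 -m inch '.02 -.02 0 0 -1;0 0 0 0 -1;0 0 0 0 -1' >/dev/null; python3 go.py 592.6 -182.6 65 15.8; for i in 1 2 3; do python3 -m inch '0 0 .01 0 -1;0 0 0 0 -1;0 0 0 0 -1' >/dev/null; python3 go.py 592.6 -182.6 65 15.8; done
```

```text
t 16.3 pos [ 593.  -182.2   70.5] yaw 15.79 share total [-0.005 -0.011  0.11 ] twist share -0.003 F [-2.8  3.4 14.9] gap 29.3 grip 55.0 tilt [ 0.0071 -0.0038]
t 16.6 pos [ 593.  -182.1   70.1] yaw 15.78 share total [-0.008 -0.01   0.101] twist share -0.003 F [-2.5  3.5 14.9] gap 29.2 grip 55.0 tilt [ 0.0068 -0.0035]
t 16.9 pos [ 591.8 -182.1   65.5] yaw 15.78 share total [-0.014  0.013  0.01 ] twist share -0.005 F [ 2.  -0.8  6.1] gap 29.1 grip 55.0 tilt [ 0.0031 -0.0026]
t 17.2 pos [ 591.8 -182.1   65.5] yaw 15.77 share total [-0.014  0.013  0.009] twist share -0.006 F [ 1.  -0.3  6.9] gap 28.8 grip 55.0 tilt [ 0.0029 -0.0023]
```

It snapped: TCP z dropped to 65.5, which is the seat height with the holder at its stop, and the force fell to 6 N. I'll press lightly to confirm, then ease up with the spring.

```bash
python3 -m inch '0 0 .02 0 -1;0 0 .02 0 -1;0 0 .02 0 -1;0 0 0 0 -1;0 0 0 0 -1' >/dev/null; python3 go.py 592.6 -182.6 65 15.8; python3 -m inch '0 0 -.04 0 -1;0 0 -.04 0 -1;0 0 -.04 0 -1;0 0 0 0 -1;0 0 0 0 -1'>/dev/null; python3 go.py 592.6 -182.6 72.5 15.8; 
```

```text
t 17.7 pos [ 591.8 -182.1   65.3] yaw 15.78 share total [-0.014  0.012  0.006] twist share -0.004 F [-2.9  1.6 15.3] gap 29.6 grip 55.0 tilt [ 0.0036 -0.0029]
t 18.2 pos [ 590.9 -181.6   67.2] yaw 15.77 share total [-0.028  0.027 -0.107] twist share -0.006 F [ 3.5 -1.8  2.3] gap 29.1 grip 55.0 tilt [ 0.0005 -0.0013]
```

```bash
python3 -m inch '-.02 .02 -.04 0 -1;0 0 -.04 0 -1;0 0 -.03 0 -1;0 0 0 0 -1;0 0 0 0 -1' 20 >/dev/null; python3 go.py 592.6 -182.6 73 15.8; python3 -m inch '0 0 0 0 -.25;0 0 0 0 -.2;0 0 0 0 0;0 0 0 0 0.1;0 0 0 0 .1;0 0 0 0 .1'>/dev/null; python3 go.py 592.6 -182.6 72.5 15.8; 
```

```text
t 18.7 pos [ 591.1 -181.2   72.4] yaw 15.8 share total [-0.035  0.02  -0.012] twist share -0.0 F [-1.1 -1.   0.6] gap 29.8 grip 20.0 tilt [-0.0021  0.0008]
t 19.3 pos [ 592.  -181.6   73. ] yaw 15.79 share total [-0.023  0.007  0.01 ] twist share -0.002 F [-0.   0.2  0.2] gap 51.7 grip 0.0 tilt [0.0001 0.    ]
```

Released; now I'll lift straight up, clear the view and check.

```bash
python3 -m inch '0 0 -.3 0 .1;0 0 -.6 0 .1;0 0 -.8 0 .1;0 0 -.8 0 .1;0 -.9 0 0 .1;0 -.9 0 0 .1;0 -.9 0 0 .1;0 -.9 0 0 .1'>/dev/null; python3 -m inch '0 0 0 0 .1;0 0 0 0 .1;0 0 0 0 .1'>/dev/null; python3 - <<'E'
from rig import arm
from h import *
a=[];yaw=np.radians(15.8);ex=np.array([np.cos(yaw),np.sin(yaw)]);ey=np.array([-ex[1],ex[0]])
for n in("top","side"):
    q=arm.camera(n);u,v=proj(q,[593,-182,55])[0].astype(int);x,y=u-28,v-24
    a.append(cv2.resize(q["color"][y:y+48,x:x+56],None,fx=7,fy=7,interpolation=cv2.INTER_CUBIC))
    m=cv2.inRange(cv2.cvtColor(q["color"],cv2.COLOR_BGR2HSV),(8,70,90),(25,255,255));mm=m*0;mm[y:y+48,x:x+56]=m[y:y+48,x:x+56]
    l=cv2.connectedComponentsWithStats(mm);i=1+np.argmax(l[2][1:,4]);vv,uu=np.nonzero(l[1]==i)
    P=plane(q,np.c_[uu,vv],59.)[:,:2];d=P.mean(0)-[593.4,-182.4];print(n,len(P),P.mean(0).round(1),"off ex,ey",(d@ex).round(1),(d@ey).round(1),cv2.minAreaRect(P.astype(np.float32)))
    c=q;exec("px_%s=np.array([[uu.mean(),vv.mean()]]);c_%s=q"%(n,n))
print("tri centroid",tri(c_top,px_top,c_side,px_side).round(1))
cv2.imwrite("pics/end.png",np.hstack(a));s=arm.read_state();print(s["time"],s["ee_pos"].round(),s["wrist_force"].round(1))
E
```

```text
top 247 [ 591.8 -180.1] off ex,ey -0.9 2.6 ((592.0733642578125, -180.24696350097656), (26.390005111694336, 42.86319351196289), 14.744492530822754)
side 58 [ 590.6 -181.3] off ex,ey -2.4 1.8 ((590.4635009765625, -180.35586547851562), (27.146678924560547, 38.75830841064453), 12.74820613861084)
tri centroid [ 591.1 -179.6   60. ]
20.5 [ 420. -230.  198.] [ 0.5 -0.8 -0.6]
```

View pics/end.png

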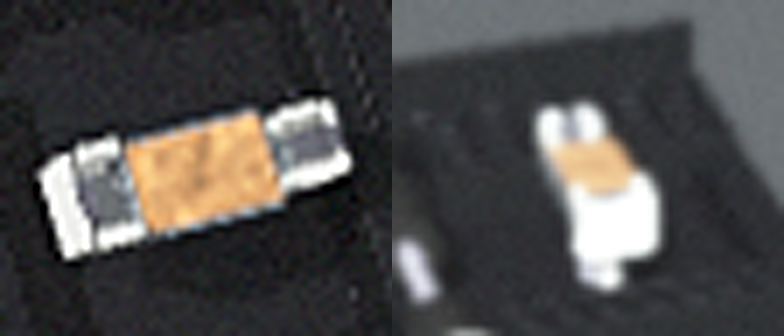

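The end view shows the pad between the two slots with both ears under the clips. The cork is centred at about (591.1, −179.6, 60), against an expected 59 mm height. Pressing a level grip can't rule out a tilted pad, so I'll probe each end lightly with shut fingers.

```bash
python3 -m inch '0 .9 0 0 -1;0 .9 0 0 -1;0 .9 0 0 -1;0 .9 0 0 -1;0 0 0 0 -1;0 0 0 0 -1;0 0 0 0 -1' 10 >/dev/null; python3 go.py 588 -169 90 15.8
```

```text
t 21.2 pos [ 591.6 -181.5  197.9] yaw 15.81 share total [2.600e-01 1.000e-03 2.158e+00] twist share 0.002 F [-0.9  0.2  0.2] gap 1.1 grip 0.0 tilt [-0.0008 -0.0002]
```

```bash
python3 -m inch '.26 0 .5 0 -1;0 0 .8 0 -1;0 0 .6 0 -1;0 0 .2 0 -1;0 0 0 0 -1;0 0 0 0 -1;0 0 0 0 -1' >/dev/null; python3 go.py 588 -169 84 15.8; for i in 1 2 3; do python3 -m inch '0 0 .03 0 -1;0 0 .03 0 -1;0 0 .03 0 -1;0 0 0 0 -1;0 0 0 0 -1'  >/dev/null; python3 go.py 588 -169 76 15.8; done
```

```text
t 21.9 pos [ 589.7 -169.9   95.9] yaw 15.77 share total [ 0.028 -0.028  0.238] twist share -0.007 F [-0.2 -0.6  0.2] gap 0.3 grip 0.0 tilt [ 0.0046 -0.0019]
t 22.4 pos [ 588.3 -169.    88.3] yaw 15.79 share total [ 0.002 -0.006  0.246] twist share -0.001 F [-0.   0.1  0.7] gap 0.1 grip 0.0 tilt [-0.0003  0.0001]
t 22.9 pos [ 588.4 -169.1   84. ] yaw 15.79 share total [ 0.004 -0.006  0.161] twist share -0.002 F [ 0.3 -0.1  0.2] gap 0.7 grip 0.3 tilt [-0.0001 -0.    ]
t 23.4 pos [ 588.5 -169.1   79.6] yaw 15.79 share total [ 0.005 -0.008  0.072] twist share -0.002 F [-0.8 -0.3  2.4] gap 0.4 grip 0.9 tilt [ 0.0002 -0.0001]
```

```bash
for i in 1 2 3; do python3 -m inch '0 0 .02 0 -1;0 0 .02 0 -1;0 0 0 0 -1;0 0 0 0 -1'  >/dev/null; python3 go.py 588 -169 76 15.8; done;  python3 -m inch '0 0 -.1 0 -1;0 0 -.15 0 -1;0 0 -.15 0 -1;0 0 0 0 -1;-.26 0 0 0 -1;-.26 0 0 0 -1;0 0 0 0 -1;0 0 0 0 -1'  >/dev/null; python3 go.py 595 -194 84 15.8
```

```text
t 23.8 pos [ 588.5 -169.1   77.6] yaw 15.79 share total [ 0.005 -0.008  0.031] twist share -0.002 F [-0.6  0.5  2.1] gap 0.6 grip 1.1 tilt [ 0.0002 -0.0002]
t 24.2 pos [ 588.5 -169.1   76.3] yaw 15.79 share total [ 0.005 -0.009  0.005] twist share -0.002 F [-1.2  0.9  4.8] gap 0.5 grip 2.5 tilt [ 0.0005 -0.0003]
t 24.6 pos [ 588.5 -169.1   76.1] yaw 15.8 share total [ 0.005 -0.01   0.003] twist share -0.001 F [-4.3  1.6 11.4] gap 0.5 grip 5.7 tilt [ 0.0011 -0.0006]
t 25.4 pos [ 595.3 -194.8   92.8] yaw 15.72 share total [ 0.017 -0.001  0.176] twist share -0.016 F [ 0.2  0.3 -0.2] gap 0.8 grip 0.0 tilt [-0.001   0.0006]
```

```bash
python3 -m inch '0 0 .06 0 -1;0 0 .06 0 -1;0 0 .06 0 -1;0 0 .05 0 -1;0 0 .03 0 -1;0 0 0 0 -1;0 0 0 0 -1'  >/dev/null; for i in 1 2 3 4; do python3 go.py 595 -194 76 15.8;python3 -m inch '0 0 .02 0 -1;0 0 .01 0 -1;0 0 0 0 -1;0 0 0 0 -1'  >/dev/null;  done;python3 go.py 595 -194 76 15.8
```

```text
t 26.1 pos [ 595.4 -193.9   80.6] yaw 15.8 share total [-0.001 -0.008  0.093] twist share -0.0 F [-0.9  1.4  1.2] gap 0.6 grip 0.7 tilt [-0.0002  0.0003]
t 26.5 pos [ 595.5 -194.    79.1] yaw 15.79 share total [ 0.003 -0.01   0.062] twist share -0.002 F [-0.3  1.1  1.2] gap 0.4 grip 0.9 tilt [0.0002 0.0001]
t 26.9 pos [ 595.6 -194.1   77.6] yaw 15.79 share total [ 0.005 -0.01   0.031] twist share -0.002 F [-1.   0.7  2.7] gap 0.8 grip 1.1 tilt [ 0.0002 -0.    ]
t 27.3 pos [ 595.6 -194.1   76.3] yaw 15.79 share total [ 0.005 -0.01   0.006] twist share -0.002 F [-1.1  1.3  4.2] gap 0.5 grip 2.0 tilt [ 0.0004 -0.0001]
t 27.7 pos [ 595.6 -194.1   76.2] yaw 15.79 share total [ 0.006 -0.011  0.003] twist share -0.001 F [-3.5  2.7  9.4] gap 0.3 grip 4.4 tilt [ 0.0008 -0.0004]
```

Both ends bottom out at the same height (76.1 and 76.2), so the pad is flat and fully seated. I'll retreat and hand in.

```bash
python3 -m inch '0 0 -.1 0 -1;0 0 -.2 0 -1;0 0 -.5 0 -1;0 0 -.8 0 -1;0 0 -.8 0 -1;0 0 0 0 -1;0 0 0 0 -1;0 0 0 0 -1'>/dev/null; python3 -m inch '0 0 0 0 -1;0 0 0 0 -1;0 0 0 0 -1;0 0 0 0 -1'; python3 -c "
from rig import arm
print(arm.sign_off())"
```

```text
time: 28.9
ee_pos: [595.3, -194.0, 193.9]
eef_rot: [[-0.272, 0.962, -0.001], [0.962, 0.272, 0.0], [0.001, -0.001, -1.0]]
wrist_force: [-0.8, -0.7, -0.7]
finger_gap: 0.3
grip_force: 0.0
the job is handed in; nothing more can be done
None
```

The new pad is seated flat in the holder, wide ear in the wide slot, and both ears went down past their clips with at most about 18 N; the pad was let go and the job handed in at 28.9 s, with no verdict returned.

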